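# Lift a clean bearing off the drying stand with the spring tongs

### The arm

A 6-joint arm with a two-finger parallel gripper is mounted at the origin on the work surface. World frame = base frame: x ahead of the robot, y to its left, z up, the work surface at z = 0. Lengths are in mm, angles in rad, forces in N, time in s.
With the tool pointing down it reaches from about 275 to 825 mm from the base axis. Payload 5.2 kg.
Tool frame: the origin (TCP) lies midway between the tips of the shut fingers; the grasp point (between the pads) lies 19 mm behind it; z points along the fingers, y is the direction in which the jaws open and shut (so a half turn about z gives the same grasp; the last joint's range is limited). The gripper opens to 93 mm and grips with 3 to 60 N. Pads are 15 mm wide; open, the fingers measure 128 mm over their backs; the gripper's body (75 mm by 188 mm) begins 65 mm behind the grasp point.
Start: joints at [1.093, 0.259, 1.535, -0, 1.348, -0.203], TCP at [149.223, 529.375, 218.653] pointing down, gripper open.
Joint ranges: [-3.14, 3.14], [-0.91, 2.08], [0.19, 2.58], [-1.22, 4.36], [0.22, 2.71], [-3.12, 3.12]. Speed limits (rad/s): [2.57, 2.57, 3.14, 3.14, 3.14, 3.14].

### API

Orientations are given as [roll, pitch, yaw] about the fixed x, y, z axes, in that order (R = Rz(yaw) Ry(pitch) Rx(roll)).
In Python, from station import * gives the robot as it stands.
- The arm moves only by the shell command python3 -m pendant 'ROWS' [FORCE]. ROWS is JSON, a list of rows, each a list of 7 numbers: the shift along the tool's x, y, z as a fraction of full scale, then the turn, a rotation vector about the tool's x, y, z as a fraction of full scale, then the opening, from 0 (shut) to 1 (fully open). A call has 1 to 8 rows; each row is the pose to reach, as a shift and turn from the pose commanded when the call began, along the tool's axes at that moment, turning the shorter way round; what a row does not reach only later rows make up. Full scale, the value 1, is 75 cm for a shift and 360 degrees for a turn. A row lasts 1/12 s, in which the tool goes at most 41.7 mm and 7.16 degrees, less where a joint would pass 70% of its speed; a pose out of reach is approached as far as the arm can. A call with a number of a shift or a turn outside -1 to 1 is refused whole. A call with a gripper value outside its range is refused whole. The fingers move at their own pace and stop on an object; FORCE is the grip in N (left out, the last holds). Time passes only in rows, so rows that repeat a pose let the fingers close. It gives the time, the measured TCP pose, the force and the opening at its end, in the units of the state.
- get_obs(): the state, without advancing time (a new reading comes with each control period).
- snapshot(name): name is "scene" or "top"; returns the picture (480x640x3 uint8, blue, green, red); there is no depth.
- camera_params(name): a dict with "fx", "fy", "cx", "cy" (pixels), "dist_coeffs" ([k1, k2, p1, p2, k3] as OpenCV has them; the pictures are not rectified), "R" (3x3) and "t" (3): a world point X has camera coordinates R X + t. Camera axes: x right, y down, z forward; pixel columns grow to the right and rows downward; lengths in mm; the calibration is good to about 2 mm. A picture is of the moment at which its call begins. camera_params takes no time and is no camera call.
- finish_job(): hands the job in, once; it reports no verdict.
The state is a dict: "t": time; "qpos": joint angles; "joint_velocities": joint speeds; "joint_torque": joint torques, N m; "ee_pos": TCP position; "eef_rot": TCP orientation; "wrist_force": force on the tool from outside, world axes, zero at the start; "wrist_torque": the same for the moment, N m; "gripper_width": finger opening in mm.
Only numpy, scipy, OpenCV 4.12 (cv2) and the standard library are available. Lean on these libraries where they do the work, as an engineer would, in place of code of your own. Each camera call takes 0.05 s, during which the arm holds its last target.

### The job

Take the spring tongs from their rest by the rubber sleeves, close their jaws around the outside of the ball bearing (the low round ring with the open bore) standing on one of the three posts of the drying stand, and lift it at least 80 mm above its post. The bearing is freshly cleaned, so never touch it with the gripper itself, only with the tongs, and do not shift the hex nut, the flanged bush, the spanner or the can. Finish while still holding the bearing up, steady in the tongs: do not put it or the tongs down.

Things in the scene. Friction and masses are not known exactly. Their poses are not given: they have to be found in the camera images.
- tongs: Spring tongs of plain steel lying level on the rest, 0.14 kg, 200 mm long, 18 mm high: two straight upright arms 4 mm thick, joined by a 30 mm wide head block. Origin: underside of the head block, midway between the arm pivots (17 mm to either side). x runs along the mid-line from head to jaws, z up; the arms close along y.
- tongs_grip (a point): Where to grip the tongs: midway between the two black rubber sleeves (50 mm long, 26 mm high, flat upright outsides; the centre of mass is here too), half-way up, 90 mm ahead of the head's origin. On the rest 39 mm above the bench. Width over the sleeves: 58 mm sprung open, 40 mm when the jaws hold the bearing; carry the tongs part closed, at about 51 mm, with the jaws still open. Axes as tongs.
- tongs_jaw (a point): Midway between the two jaws, half-way up, 85 mm ahead of tongs_grip along x: the bearing's centre belongs here. Each jaw is a shallow upright vee 27 mm long, 18 mm high. Clear gap at the jaws: 64 mm sprung open, about 50 mm at 51 mm over the sleeves; they meet the 36 mm bearing at 40 mm over the sleeves. Outside, the open jaws measure 78 mm. Axes as tongs.
- tongs_left (a joint): Angle of the tongs' left arm (rad): 0 sprung open, about 0.10 when the jaws hold the bearing, 0.16 fully closed. Both arms move equally and oppositely. The spring pushes each sleeve outward with about 5.6 N when open, 8 N at 51 mm over the sleeves, 12 N when closed on the bearing.
- rest: Fixed rest of the tongs: base plate 210 x 90 x 6 mm and two wooden cross bars 14 mm wide, 84 mm across, tops 30 mm above the bench, on which the tongs lie. Origin on the bench below the tongs' grip point; the bars are 72 mm behind and 62 mm ahead of it along x (head to jaws), and the space between is free for the fingers.
- stand: Fixed aluminium drying stand: base plate 60 x 220 x 8 mm with three round posts 28 mm in diameter, tops 50 mm above the bench, in a row along y (at -80, 0, +80 mm; x = 90 mm). Origin on the bench, 90 mm in front of the row on the robot's side; x points away from the robot across the row. Bearing, nut and bush stand on the posts in any order.
- bearing: The ball bearing, a low plain round ring of steel with dark seals and a 16 mm bore, 36 mm outside diameter, 18 mm high, about 0.08 kg, standing flat on one of the posts. Origin: centre of its underside, z up along its bore. The gripper must not touch it.
- bearing_center (a point): Centre of the bearing, half-way up (9 mm above its underside; 59 mm above the bench while it stands on a post).
- nut: Steel hex nut, 37 mm across its corners, 16 mm high, standing loose on another post. Origin: centre of its underside. Leave it alone.
- bush: Steel flanged bush, flange 40 mm across and 5 mm thick below, sleeve 25 mm across, 30 mm high in all, standing loose on another post. Origin: centre of its underside. Leave it alone.
- spanner: Steel spanner, 167 mm long, 8 mm thick, lying loose on the bench along its x between rest and stand. Origin: middle of its underside. Leave it alone.
- can: Closed steel grease can with a white lid and a paper band, 68 mm in diameter, 85 mm tall, standing loose on the far part of the bench. Origin: centre of its underside. Leave it alone.
Things that resemble listed ones, but are neither listed nor needed, are in the scene too. There is more than one size of the stand; the one meant has the size given above.

How it is judged:
By the outcome, as a careful person would: the job done as asked, in the order asked, and still so for the second after the job is handed in, while the arm keeps its last pose, push and grip.
It also fails if it takes over 40 s, if anything falls off the work surface, if the arm or the gripper's body presses on something with over 40 N, if the wrist force passes 120 N, or if a joint passes its speed limit or range.

## Working session

There is one attempt and no reset: what is moved stays moved. The work goes in short steps, Python scripts to look and compute and a shell command to move; the robot and the scene stay as the last step left them, time stands still between calls to the robot, and variables do not carry over. Pictures are saved under pics/ and viewed, and the job is handed in when it is done.

```bash
ls; mkdir -p pics; python3 - <<'E'
from station import *
import cv2
for n in ("scene","top"):
    im=snapshot(n); cv2.imwrite(f"pics/{n}0.png",im); p=camera_params(n); print(n,p)
print(get_obs())
E
```

```text
pics
scene {'fx': 544.454594092231, 'fy': 544.454594092231, 'cx': 325.6531453163256, 'cy': 244.2166598771136, 'dist_coeffs': array([0.02489084, 0.        , 0.        , 0.        , 0.        ]), 'R': array([[ 0.83083012,  0.55652376,  0.0016193 ],
       [ 0.42820069, -0.63739363, -0.64060403],
       [-0.35547923,  0.53292651, -0.76786968]]), 't': array([-363.77458882, -147.43946034, 1507.79654159])}
top {'fx': 534.47069190622, 'fy': 534.47069190622, 'cx': 318.7046735338903, 'cy': 241.83572893538363, 'dist_coeffs': array([-0.02135455,  0.        ,  0.        ,  0.        ,  0.        ]), 'R': array([[-2.01526908e-02, -9.99796504e-01,  9.04807744e-04],
       [-9.92708758e-01,  1.99022362e-02, -1.18883230e-01],
       [ 1.18841030e-01, -3.29402754e-03, -9.92907830e-01]]), 't': array([ -33.59461641,  431.99078239, 1591.72427274])}
{'t': 0.1, 'qpos': array([ 1.09321799e+00,  2.59301038e-01,  1.53593064e+00, -1.16838096e-05,
        1.34801165e+00, -2.02824738e-01]), 'joint_velocities': array([-0.00081214, -0.0009198 , -0.00387575, -0.00028891,  0.00055432,
       -0.00044669]), 'joint_torque': array([ 1.61658765e-03, -4.38204181e+01, -2.84648412e+01,  7.18553527e-02,
        3.61299596e-02, -2.47562738e-06]), 'ee_pos': array([148.99121096, 528.93976698, 217.90146343]), 'eef_rot': array([-3.13997352e+00, -3.21348908e-04,  2.86684138e+00]), 'wrist_force': array([-0.05500883, -0.11027455, -0.5430823 ]), 'wrist_torque': array([0.02193139, 0.00046415, 0.01109667]), 'gripper_width': 93.09701818262242}
```

View pics/scene0.png

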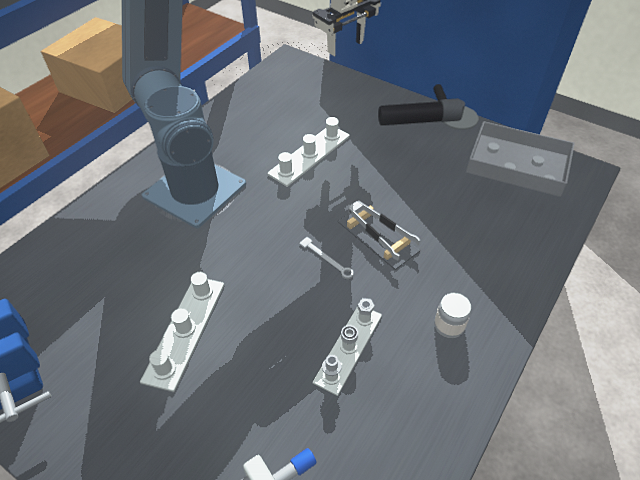

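View pics/top0.png

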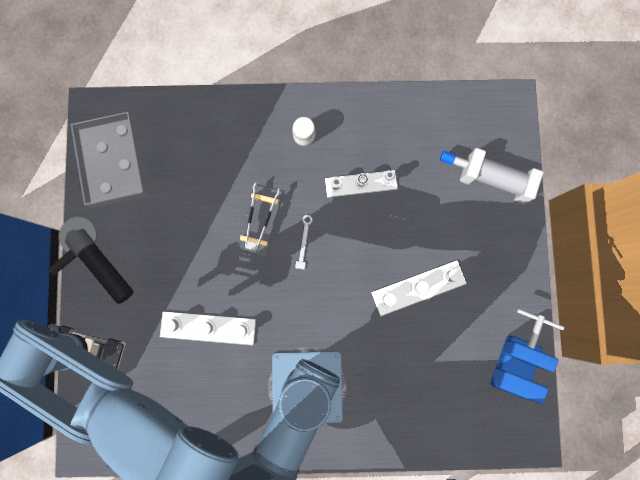

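```bash
python3 - <<'E'
import cv2,numpy as np
a=cv2.imread("pics/scene0.png");b=cv2.imread("pics/top0.png")
def crop(im,x,y,w,h,s,n): cv2.imwrite(n,cv2.resize(im[y:y+h,x:x+w],None,fx=s,fy=s,interpolation=cv2.INTER_CUBIC))
crop(a,300,190,130,100,6,"pics/c1.png");crop(a,300,285,100,120,5,"pics/c2.png")
crop(b,230,170,90,85,7,"pics/c3.png");crop(b,315,155,95,55,8,"pics/c4.png")
E
```

```text
(no output)
```

View pics/c1.png

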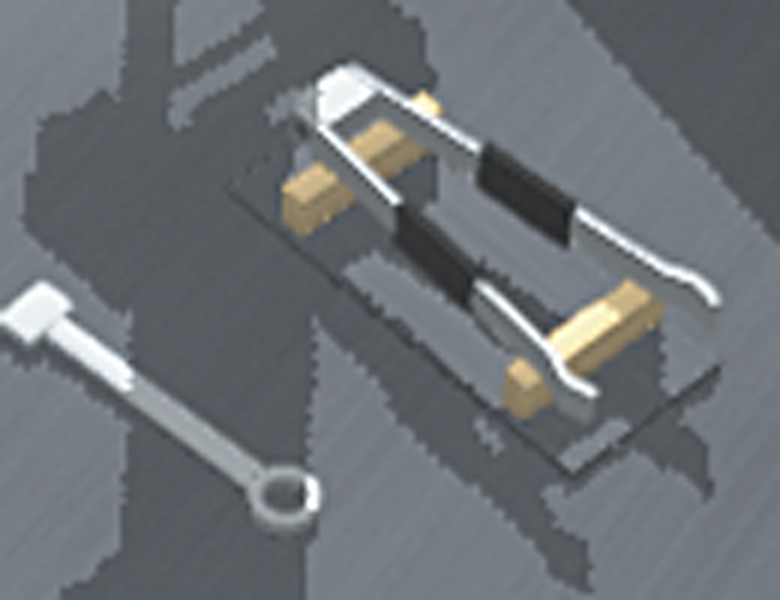

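View pics/c2.png

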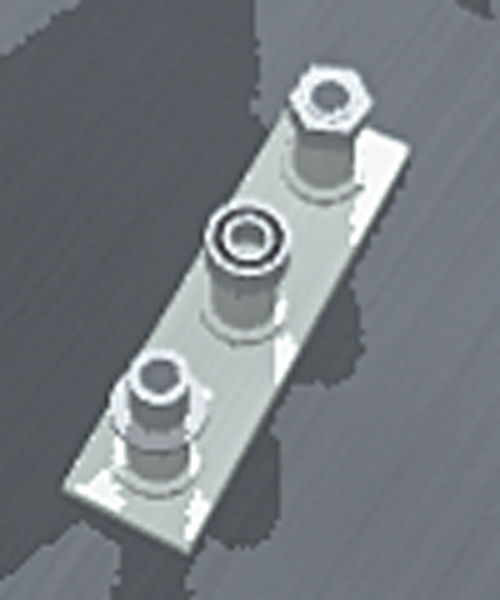

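View pics/c3.png

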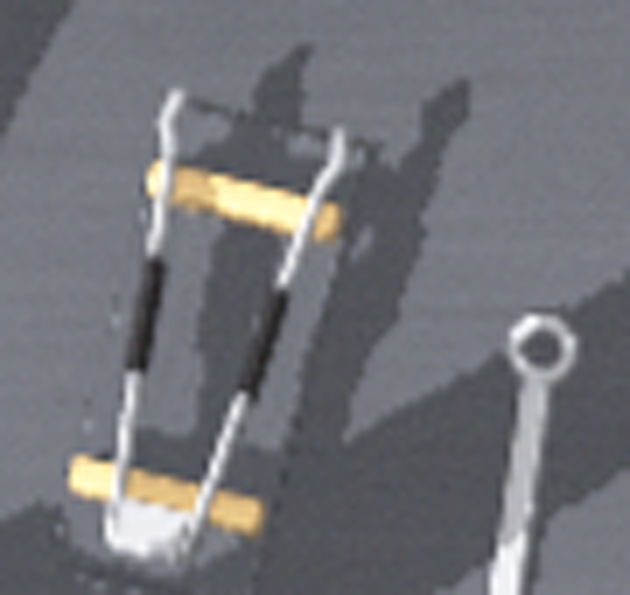

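View pics/c4.png

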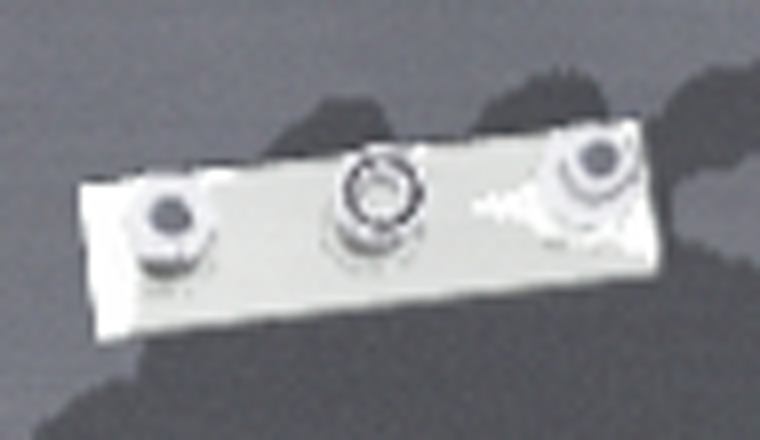

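```bash
cat > h.py <<'E'
from station import *
import cv2,numpy as np
P={n:camera_params(n) for n in("scene","top")}
def ray(n,uv):
    p=P[n];K=np.array([[p['fx'],0,p['cx']],[0,p['fy'],p['cy']],[0,0,1.]])
    x=cv2.undistortPoints(np.array([[uv]],float),K,p['dist_coeffs'])[0,0]
    R=p['R'];return -R.T@p['t'],R.T@np.array([x[0],x[1],1])
def onz(n,uv,z):
    c,d=ray(n,uv);return (c+d*(z-c[2])/d[2]).round(1)
def tri(a,b):
    A=[];B=[]
    for n,uv in(("scene",a),("top",b)):
        c,d=ray(n,uv);d/=np.linalg.norm(d);M=np.eye(3)-np.outer(d,d);A.append(M);B.append(M@c)
    s=np.linalg.lstsq(np.vstack(A),np.hstack(B),rcond=None);return s[0].round(1)
def proj(n,X):
    p=P[n];K=np.array([[p['fx'],0,p['cx']],[0,p['fy'],p['cy']],[0,0,1.]])
    return cv2.projectPoints(np.array([X],float).reshape(-1,3),cv2.Rodrigues(p['R'])[0],p['t'],K,p['dist_coeffs'])[0][:,0]
def uc(x,y,s,x0,y0): return ((x+.5)/s-.5+x0,(y+.5)/s-.5+y0)
E
python3 - <<'E'
from h import *
c1=lambda x,y:uc(x,y,6,300,190)
c2=lambda x,y:uc(x,y,5,300,285)
c3=lambda x,y:uc(x,y,7,230,170)
c4=lambda x,y:uc(x,y,8,315,155)
b1,b2=c2(247,237),c4(383,193)
print("bearing top",onz("scene",b1,68),onz("top",b2,68),tri(b1,b2))
for n,q in (("nut",(c2(328,97),c4(171,215))),("bush",(c2(160,375),c4(600,158)))):
  z=66 if n=="nut" else 80
  print(n,onz("scene",q[0],z),onz("top",q[1],z),tri(*q))
print("stand top",[onz("top",c4(*u),8) for u in((82,185),(640,122),(657,272),(100,338))])
print("stand sc",[onz("scene",c2(*u),8) for u in((408,150),(190,552),(65,487),(285,115))])
print("sleeve L/R ends top",[onz("top",c3(*u),52) for u in((152,262),(138,370),(277,293),(253,398))])
print("sleeve sc L far,near R far near",[onz("scene",c1(*u),52) for u in((576,212),(488,147),(473,278),(402,208))])
print("jaw top",[onz("top",c3(*u),48) for u in((177,95),(338,133))])
print("jaw sc",[onz("scene",c1(*u),48) for u in((717,298),(594,394))])
print("spanner",[onz("top",u,8) for u in((307.5,219),(300,266))])
print("can",onz("top",(304,130),85))
E
```

```text
bearing top [ 614.5 -175.9   68. ] [ 613.7 -176.7   68. ] [ 614.1 -176.4   68.1]
nut [605.9 -95.7  66. ] [607.3 -97.4  66. ] [606.7 -97.3  68.7]
bush [ 622.8 -255.    80. ] [ 622.6 -256.7   80. ] [ 622.7 -256.1   81.3]
stand top [array([633.6, -65.3,   8. ]), array([ 654.4, -283. ,    8. ]), array([ 594.8, -287.3,    8. ]), array([573., -71.,   8.])]
stand sc [array([633.9, -65.2,   8. ]), array([ 656.7, -282.8,    8. ]), array([ 597.9, -287.9,    8. ]), array([577.4, -80.3,   8. ])]
sleeve L/R ends top [array([537.4, 158. ,  52. ]), array([490.7, 164.2,  52. ]), array([522.9, 104.5,  52. ]), array([477.6, 115.2,  52. ])]
sleeve sc L far,near R far near [array([542.8, 156.6,  52. ]), array([493.9, 168.2,  52. ]), array([525.5, 101.4,  52. ]), array([481.6, 118.2,  52. ])]
jaw top [array([611.3, 147.3,  48. ]), array([593.1,  77.9,  48. ])]
jaw sc [array([612.1, 150.7,  48. ]), array([594.8,  78.7,  48. ])]
spanner [array([504.8,  -9.3,   8. ]), array([360.4,  16.1,   8. ])]
can [762.   -4.9  85. ]
```

Look-alikes on the stand of the stated size: bearing candidate is the middle post (scene 349,332; top 363,179). Others are the nut (scene 365,305), which is hexagonal, and the bush (scene 332,365), which is tall with a flange. The bare-post stands at scene (180,320) and (308,150) are distractors. The close crop shows a low ring with dark seals, so the middle post is the bearing.

```bash
cat >> h.py <<'E'
from scipy.spatial.transform import Rotation as Ro
def go(pos,yaw,base=None):
    o=get_obs();R=Ro.from_euler('xyz',o['eef_rot']);T=Ro.from_euler('xyz',[np.pi,0,yaw])
    d=R.inv().apply(np.array(pos)-o['ee_pos'])/750; r=(R.inv()*T).as_rotvec()/(2*np.pi)
    print("t",o['t'],"pos",o['ee_pos'].round(1),"rot",o['eef_rot'].round(4),"w",round(o['gripper_width'],1),"F",o['wrist_force'].round(1))
    print("shift",d.round(4),"turn",r.round(4),"len",np.linalg.norm(d)*750)
E
python3 - <<'E'
from h import *
from scipy.optimize import least_squares
c1=lambda x,y:uc(x,y,6,300,190)
c3=lambda x,y:uc(x,y,7,230,170)
# fit tongs pose
S=[c1(576,212),c1(488,147),c1(473,278),c1(402,208),c1(717,298),c1(594,394)]
T=[c3(152,262),c3(138,370),c3(277,293),c3(253,398),c3(177,95),c3(338,133)]
def pts(p):
    x,y,a,h=p[:4]; L=[(25,h+1.5,52),(-25,h-1.5,52),(25,-h-1.5,52),(-25,-h+1.5,52),(p[4],p[5],48),(p[4],-p[5],48)]
    c,s=np.cos(a),np.sin(a); return [(x+c*u-s*v,y+s*u+c*v,z) for u,v,z in L]
f=lambda p:np.r_[(proj("scene",pts(p))-S).ravel(),(proj("top",pts(p))-T).ravel()]
r=least_squares(f,[509,136,-.245,27,97,36]);print(r.x.round(3),np.abs(r.fun).max())
print(r.fun.round(1))
go([r.x[0],r.x[1],120],r.x[2]+np.pi)
E
```

```text
[ 5.09364e+02  1.36278e+02 -2.43000e-01  2.70650e+01  9.64320e+01
  3.64110e+01] 1.2987084871711545
[-0.5 -0.7 -1.1 -0.2  0.7 -0.1 -1.1 -0.3 -0.6  0.5 -0.4  0.1 -0.  -1.
 -1.  -0.2  0.6 -1.3 -0.8 -0.4 -0.4 -0.1  0.  -0.4]
t 0.1 pos [149.  528.9 217.9] rot [-3.1400e+00 -3.0000e-04  2.8668e+00] w 93.1 F [-0.1 -0.1 -0.5]
shift [-0.6046 -0.3733  0.1309] turn [-0.0003 -0.0001 -0.0051] len 541.8827200718306
```

```bash
python3 -m pendant '[[-0.05,-0.03,0,0,0,-0.005,1],[-0.1,-0.06,0,0,0,-0.005,1],[-0.15,-0.09,0,0,0,-0.005,1],[-0.2,-0.12,0,0,0,-0.005,1],[-0.25,-0.15,0,0,0,-0.005,1],[-0.3,-0.18,0,0,0,-0.005,1],[-0.35,-0.21,0,0,0,-0.005,1],[-0.38,-0.24,0,0,0,-0.005,1]]' 30
python3 - <<'E'
from h import *
go([509.4,136.3,120],-.243+np.pi)
E
```

```text
t: 0.77
ee_pos: [373.8, 280.9, 218.5]
eef_rot: [3.141, 0.0, 2.898]
wrist_force: [0.7, 0.5, 0.7]
gripper_width: 92.6
t 0.7667 pos [373.8 280.9 218.5] rot [3.1412e+00 3.0000e-04 2.8982e+00] w 92.6 F [0.7 0.5 0.7]
shift [-0.2219 -0.1436  0.1314] turn [ 0.0001  0.0001 -0.0001] len 221.36417296053142
```

```bash
python3 -m pendant '[[-0.045,-0.03,0,0,0,0,1],[-0.09,-0.06,0.01,0,0,0,1],[-0.13,-0.085,0.03,0,0,0,1],[-0.17,-0.11,0.05,0,0,0,1],[-0.2,-0.13,0.08,0,0,0,1],[-0.222,-0.144,0.11,0,0,0,1],[-0.222,-0.144,0.131,0,0,0,1],[-0.222,-0.144,0.131,0,0,0,1]]'
python3 - <<'E'
from h import *
for n in("scene","top"): cv2.imwrite(f"pics/{n}1.png",snapshot(n))
a=cv2.imread("pics/scene1.png")
cv2.imwrite("pics/d1.png",cv2.resize(a[150:290,290:430],None,fx=4,fy=4,interpolation=2))
a=cv2.imread("pics/top1.png")
cv2.imwrite("pics/d2.png",cv2.resize(a[160:270,220:330],None,fx=5,fy=5,interpolation=2))
go([509.4,136.3,20],-.243+np.pi)
E
```

```text
t: 1.43
ee_pos: [505.8, 136.0, 116.5]
eef_rot: [-3.139, -0.007, 2.896]
wrist_force: [-0.5, 0.3, 0.0]
gripper_width: 93.1
t 1.5333 pos [507.1 137.4 119.9] rot [-3.1411e+00 -2.3000e-03  2.8978e+00] w 93.2 F [1.  0.4 0.6]
shift [-0.0036 -0.0006  0.1332] turn [-0.0001 -0.0004 -0.0001] len 99.92176744501273
```

View pics/d1.png

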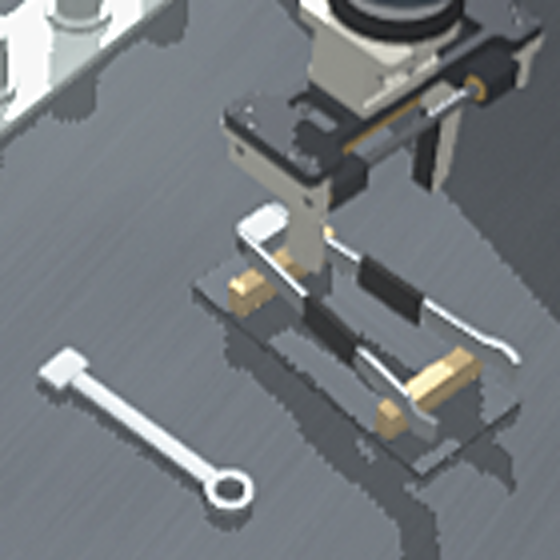

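View pics/d2.png

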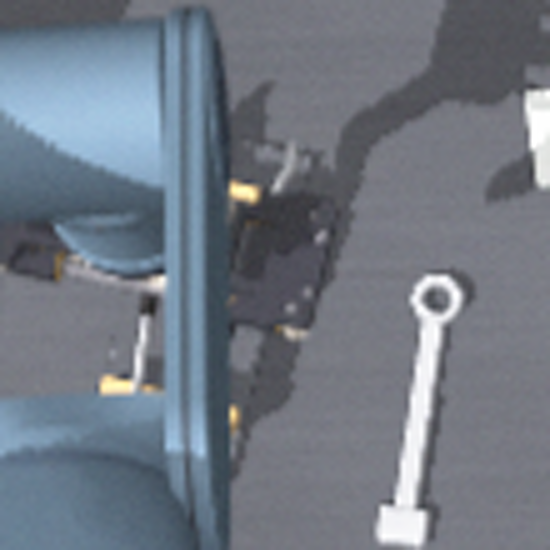

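The gripper hangs above the sleeves (scene crop ~305,265 and 435,185), straddling both. The spanner is clear of it, so I'll descend.

```bash
python3 -m pendant '[[0,0,0.03,0,0,0,1],[0,0,0.06,0,0,0,1],[0,0,0.08,0,0,0,1],[0,0,0.08,0,0,0,1],[0,0,0.08,0,0,0,1],[0,0,0.08,0,0,0,1]]'
python3 - <<'E'
from h import *
go([509.4,136.3,20],-.243+np.pi)
E
```

```text
t: 2.03
ee_pos: [508.9, 138.0, 62.2]
eef_rot: [3.141, 0.003, 2.899]
wrist_force: [0.3, 0.5, 0.1]
gripper_width: 93.3
t 2.0333 pos [508.9 138.   62.2] rot [3.1407e+00 2.7000e-03 2.8992e+00] w 93.3 F [0.3 0.5 0.1]
shift [-0.001  -0.0022  0.0563] turn [0.0001 0.0004 0.0001] len 42.25913664224559
```

```bash
python3 -m pendant '[[-0.001,-0.002,0.02,0,0,0,1],[-0.001,-0.002,0.04,0,0,0,1],[-0.001,-0.002,0.054,0,0,0,1],[-0.001,-0.002,0.054,0,0,0,1],[-0.001,-0.002,0.054,0,0,0,1],[-0.001,-0.002,0.054,0,0,0,1]]'
python3 - <<'E'
from h import *
go([509.4,136.3,20],-.243+np.pi)
a=snapshot("scene")
cv2.imwrite("pics/d3.png",cv2.resize(a[150:290,300:440],None,fx=4,fy=4,interpolation=2))
E
```

```text
t: 2.53
ee_pos: [509.0, 136.0, 20.9]
eef_rot: [3.141, 0.001, 2.898]
wrist_force: [-0.5, 0.2, -0.2]
gripper_width: 92.8
t 2.5333 pos [509.  136.   20.9] rot [3.1411e+00 1.5000e-03 2.8984e+00] w 92.8 F [-0.5  0.2 -0.2]
shift [-0.0004  0.0006  0.0012] turn [ 0.0001  0.0002 -0.    ] len 1.043658248392764
```

View pics/d3.png

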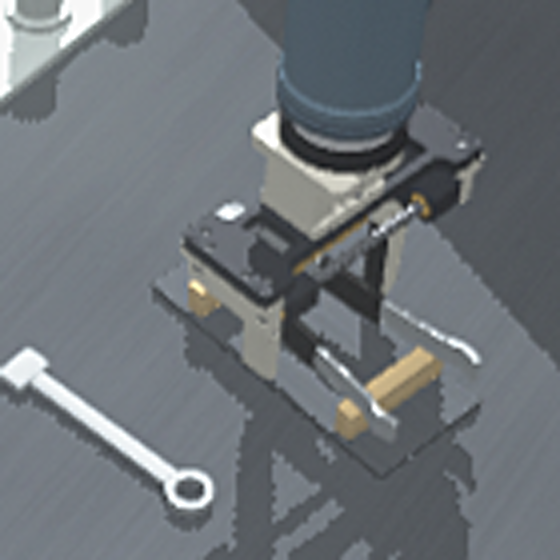

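The fingers straddle both sleeves, with the right finger at crop (262,340). I'll close to the carry width.

```bash
python3 -m pendant '[[0,0,0.001,0,0,0,0.55],[0,0,0.001,0,0,0,0.55],[0,0,0.001,0,0,0,0.55],[0,0,0.001,0,0,0,0.55],[0,0,0.001,0,0,0,0.55],[0,0,0.001,0,0,0,0.55],[0,0,0.001,0,0,0,0.55],[0,0,0.001,0,0,0,0.55]]' 35
```

```text
t: 3.25
ee_pos: [508.3, 135.8, 19.2]
eef_rot: [-3.142, 0.0, 2.898]
wrist_force: [0.0, 0.7, 0.2]
gripper_width: 52.0
```

```bash
python3 -m pendant '[[0,0,-0.01,0,0,0,0.55],[0,0,-0.03,0,0,0,0.55],[0,0,-0.06,0,0,0,0.55],[0,0,-0.09,0,0,0,0.55],[0,0,-0.11,0,0,0,0.55],[0,0,-0.12,0,0,0,0.55],[0,0,-0.12,0,0,0,0.55],[0,0,-0.12,0,0,0,0.55]]'
python3 - <<'E'
from h import *
for n in("scene","top"): cv2.imwrite(f"pics/{n}2.png",snapshot(n))
a=cv2.imread("pics/scene2.png")
cv2.imwrite("pics/e1.png",cv2.resize(a[130:270,310:450],None,fx=4,fy=4,interpolation=2))
a=cv2.imread("pics/top2.png")
cv2.imwrite("pics/e2.png",cv2.resize(a[140:270,210:340],None,fx=4,fy=4,interpolation=2))
# stand x yaw
print(np.arctan2(15.9,159.1))
yaw=.1
p=np.array([614.1,-176.4])-85*np.array([np.cos(yaw),np.sin(yaw)]);print(p)
go([p[0],p[1],110],yaw-np.pi)
E
```

```text
t: 3.92
ee_pos: [508.0, 135.8, 109.0]
eef_rot: [3.142, -0.0, 2.898]
wrist_force: [-0.5, 0.2, -2.0]
gripper_width: 51.4
0.09960642086512998
[ 529.52464595 -184.88584041]
t 4.0167 pos [507.2 135.7 108. ] rot [-3.1409e+00 -2.2000e-03  2.8982e+00] w 51.2 F [-0.8 -0.2 -1.2]
shift [-0.1319 -0.4077 -0.0027] turn [-0.     -0.0004 -0.0547] len 321.40221304488324
```

View pics/e1.png

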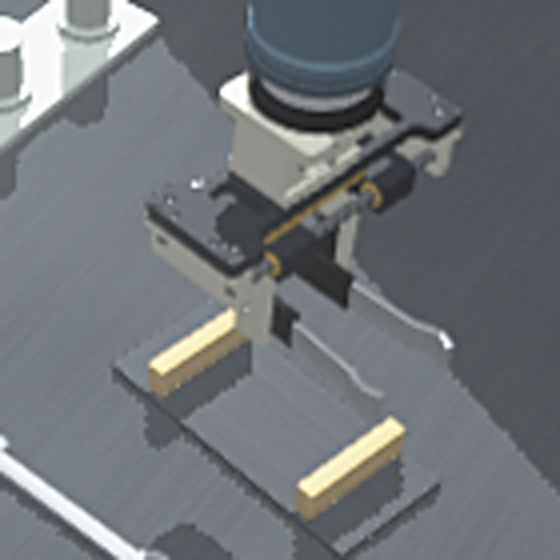

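View pics/e2.png

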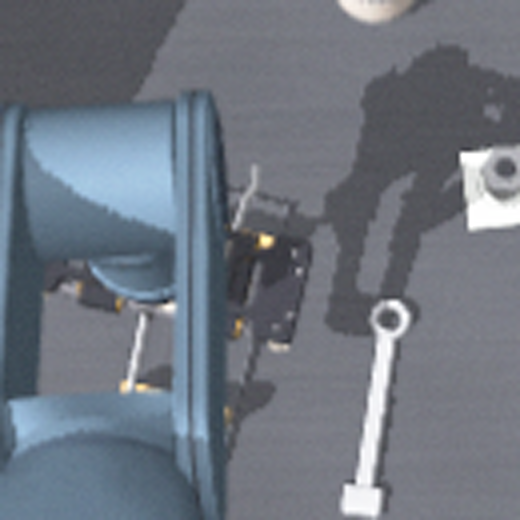

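The tongs are off the rest, jaws open (scene crop 445,345 and 380,395), arms level. Now to travel toward the bearing.

```bash
python3 -m pendant '[[-0.01,-0.03,0,0,0,-0.003,0.55],[-0.02,-0.07,0,0,0,-0.01,0.55],[-0.035,-0.11,0,0,0,-0.018,0.55],[-0.05,-0.155,0,0,0,-0.026,0.55],[-0.065,-0.2,0,0,0,-0.033,0.55],[-0.08,-0.245,0,0,0,-0.04,0.55],[-0.09,-0.28,0,0,0,-0.046,0.55],[-0.098,-0.3,0,0,0,-0.055,0.55]]'
python3 - <<'E'
from h import *
go([529.5,-184.9,110],.1-np.pi)
E
```

```text
t: 4.68
ee_pos: [524.5, -103.2, 107.7]
eef_rot: [3.141, -0.002, -3.04]
wrist_force: [-0.3, 0.2, -1.9]
gripper_width: 51.4
t 4.6833 pos [ 524.5 -103.2  107.7] rot [ 3.1413e+00 -2.2000e-03 -3.0398e+00] w 51.4 F [-0.3  0.2 -1.9]
shift [ 0.0045 -0.109  -0.003 ] turn [ 0.     -0.0004  0.0003] len 81.83705609480347
```

```bash
python3 -m pendant '[[0,-0.03,0,0,0,0,0.55],[0,-0.06,0,0,0,0,0.55],[0.004,-0.085,0,0,0,0,0.55],[0.004,-0.1,0,0,0,0,0.55],[0.004,-0.109,0,0,0,0,0.55],[0.004,-0.109,0,0,0,0,0.55],[0.004,-0.109,0,0,0,0,0.55],[0.004,-0.109,0,0,0,0,0.55]]'
python3 - <<'E'
from h import *
for n in("scene","top"): cv2.imwrite(f"pics/{n}3.png",snapshot(n))
a=cv2.imread("pics/scene3.png")
cv2.imwrite("pics/f1.png",cv2.resize(a[240:400,270:430],None,fx=4,fy=4,interpolation=2))
a=cv2.imread("pics/top3.png")
cv2.imwrite("pics/f2.png",cv2.resize(a[140:240,310:430],None,fx=6,fy=6,interpolation=2))
go([529.5,-184.9,110],.1-np.pi)
E
```

```text
t: 5.35
ee_pos: [530.5, -180.7, 108.8]
eef_rot: [3.141, -0.001, -3.039]
wrist_force: [-0.3, 0.7, -1.2]
gripper_width: 51.8
t 5.45 pos [ 530.6 -180.7  109.1] rot [ 3.1412e+00 -2.0000e-04 -3.0382e+00] w 51.5 F [-0.2  0.3 -1. ]
shift [ 0.0021 -0.0054 -0.0012] turn [ 0.0001 -0.      0.0005] len 4.399362457609732
```

View pics/f1.png

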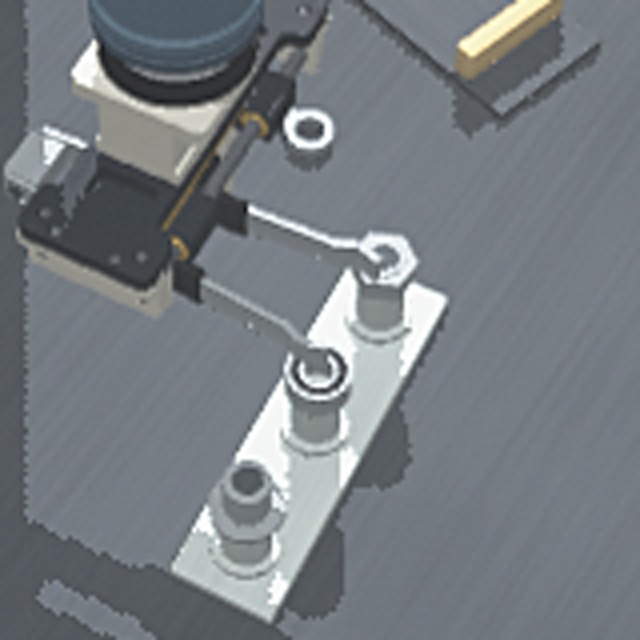

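View pics/f2.png

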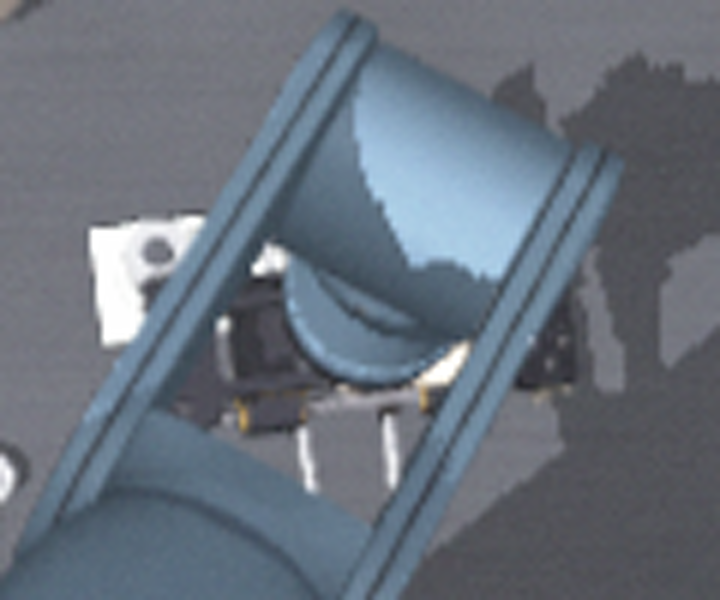

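```bash
python3 - <<'E'
from h import *
a=cv2.imread("pics/scene3.png")
cv2.imwrite("pics/f3.png",cv2.resize(a[285:345,305:385],None,fx=10,fy=10,interpolation=2))
o=get_obs();yaw=o['eef_rot'][2]+np.pi
g=o['ee_pos'];c,s=np.cos(yaw),np.sin(yaw)
for u,v in((97,29.5),(97,-29.5),(85,32),(85,-32)):
    X=[g[0]+c*u-s*v,g[1]+s*u+c*v,137]; p=proj("scene",X)[0]; print(np.round(X,1),p.round(1),((p-[305,285]+.5)*10-.5).round())
E
```

```text
[ 624.1 -141.4  137. ] [363.2 304.4] [587. 199.]
[ 630.2 -200.1  137. ] [350.4 326.6] [458. 421.]
[ 611.9 -140.1  137. ] [358.4 301.2] [539. 166.]
[ 618.5 -203.8  137. ] [344.4 325.1] [398. 406.]
```

View pics/f3.png

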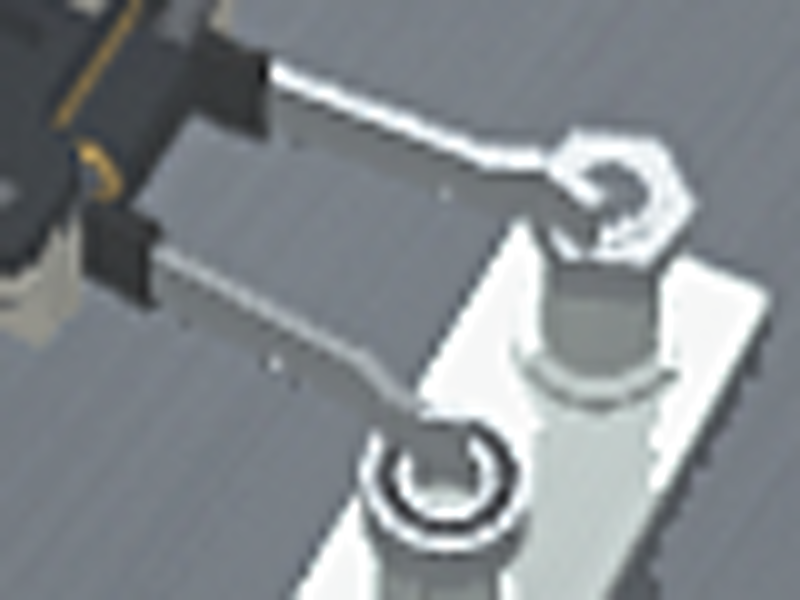

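```bash
python3 - <<'E'
from h import *
o=get_obs();yaw=o['eef_rot'][2]+np.pi
g=o['ee_pos'];c,s=np.cos(yaw),np.sin(yaw)
for (x,y,z) in ((268,57,141),(158,243,141),(600,205,137),(475,430,137),(490,155,137),(365,360,137)):
    q=onz("scene",uc(x,y,10,305,285),z)-g; print((c*q[0]+s*q[1]).round(1),(-s*q[0]+c*q[1]).round(1))
print(g,o['eef_rot'])
E
```

```text
24.9 27.6
26.4 -23.0
100.0 29.4
100.8 -29.8
75.0 29.9
74.5 -25.7
[ 530.6437677  -180.74398503  109.12038359] [ 3.14115403e+00 -1.98318585e-04 -3.03821691e+00]
```

The tongs sit level in the gripper, with jaw tips at f3 (600,205) and (475,430). That puts the jaw centre about 1.5 mm further ahead than nominal, so I'll correct for it. Align at height, then descend.

```bash
python3 -m pendant '[[0.004,-0.006,0,0,0,0,0.55],[0.004,-0.006,0,0,0,0,0.55],[0.004,-0.006,0,0,0,0,0.55],[0.004,-0.006,0,0,0,0,0.55]]'
python3 - <<'E'
from h import *
go([528.3,-185.8,40],.1-np.pi)
E
```

```text
t: 5.78
ee_pos: [528.2, -186.6, 109.3]
eef_rot: [-3.142, 0.0, -3.039]
wrist_force: [-0.9, 0.7, -1.0]
gripper_width: 51.4
t 5.7833 pos [ 528.2 -186.6  109.3] rot [-3.1416e+00  1.0000e-04 -3.0394e+00] w 51.4 F [-0.9  0.7 -1. ]
shift [-0.0003  0.0011  0.0923] turn [-0.      0.      0.0003] len 69.26095761393836
```

```bash
python3 -m pendant '[[0,0.001,0.01,0,0,0,0.55],[0,0.001,0.025,0,0,0,0.55],[0,0.001,0.035,0,0,0,0.55],[0,0.001,0.045,0,0,0,0.55],[0,0.001,0.045,0,0,0,0.55],[0,0.001,0.045,0,0,0,0.55]]'
python3 - <<'E'
from h import *
a=snapshot("scene")
cv2.imwrite("pics/g1.png",cv2.resize(a[280:360,300:390],None,fx=8,fy=8,interpolation=2))
go([528.3,-185.8,40],.1-np.pi)
E
```

```text
t: 6.28
ee_pos: [527.5, -185.6, 74.4]
eef_rot: [3.14, -0.002, -3.039]
wrist_force: [0.2, 0.3, -1.4]
gripper_width: 51.5
t 6.3333 pos [ 528.  -185.9   75. ] rot [ 3.1411e+00 -6.0000e-04 -3.0394e+00] w 51.6 F [ 0.2  0.8 -1. ]
shift [-0.0004  0.0001  0.0467] turn [ 0.0001 -0.0001  0.0003] len 35.01159469724614
```

View pics/g1.png

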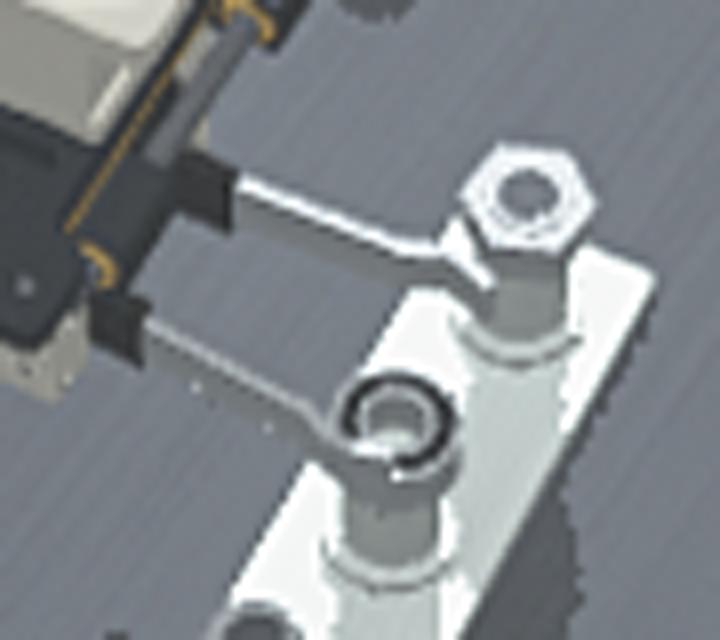

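```bash
python3 - <<'E'
from h import *
c,s=np.cos(.1),np.sin(.1);B=np.array([614.1,-176.4])
for (x,y,z) in ((490,285,103),(402,475,103),(405,252,103),(318,418,103),(398,420,68)):
    q=onz("scene",uc(x,y,8,300,280),z);d=q[:2]-B; print(q,(c*d[0]+s*d[1]).round(1),(-s*d[0]+c*d[1]).round(1))
E
```

```text
[ 623.6 -146.7  103. ] 12.4 28.6
[ 634.4 -206.7  103. ] 17.2 -32.2
[ 599.9 -150.4  103. ] -11.5 27.3
[ 608.1 -204.7  103. ] -8.8 -27.6
[ 615.1 -175.6   68. ] 1.1 0.7
```

The jaws straddle the bearing laterally, within ~2 mm of its centre. The bearing (398,420) lies between the arms and the nut is clear. Descend.

```bash
python3 -m pendant '[[0.001,0.001,0.01,0,0,0,0.55],[0.001,0.001,0.02,0,0,0,0.55],[0.001,0.001,0.03,0,0,0,0.55],[0.001,0.001,0.04,0,0,0,0.55],[0.001,0.001,0.046,0,0,0,0.55],[0.001,0.001,0.046,0,0,0,0.55],[0.001,0.001,0.046,0,0,0,0.55]]'
python3 - <<'E'
from h import *
a=snapshot("scene")
cv2.imwrite("pics/g2.png",cv2.resize(a[280:360,300:390],None,fx=8,fy=8,interpolation=2))
go([528.3,-185.8,40],.1-np.pi)
E
```

```text
t: 6.92
ee_pos: [527.0, -185.1, 40.4]
eef_rot: [3.141, -0.001, -3.039]
wrist_force: [0.0, -0.7, -1.1]
gripper_width: 51.7
t 6.9667 pos [ 527.3 -185.3   40.8] rot [ 3.1415e+00 -1.0000e-04 -3.0394e+00] w 51.3 F [-0.2  0.2 -0.9]
shift [-0.0012 -0.0008  0.0011] turn [ 0.     -0.      0.0003] len 1.35698116564006
```

View pics/g2.png

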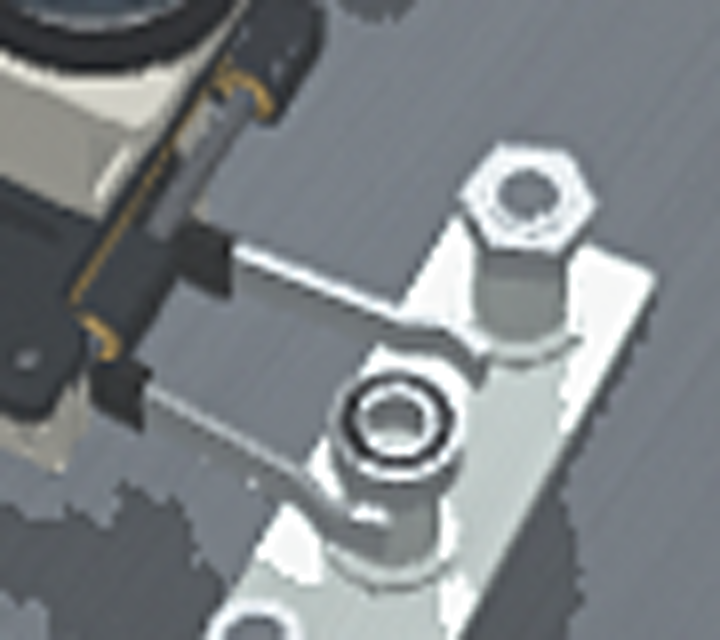

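```bash
python3 - <<'E'
from h import *
c,s=np.cos(.1),np.sin(.1);B=np.array([614.5,-176])
for u,v,z in((13.5,30,69),(13.5,-30,69),(-13.5,28,69),(-13.5,-28,69),(13.5,-30,50),(13.5,-30,60),(-60,-24,73),(-60,24,73)):
    p=proj("scene",[B[0]+c*u-s*v,B[1]+s*u+c*v,z])[0]; print((u,v,z),((p-[300,280]+.5)*8-.5).round())
E
```

```text
(13.5, 30, 69) [491. 352.]
(13.5, -30, 69) [390. 529.]
(-13.5, 28, 69) [397. 316.]
(-13.5, -28, 69) [301. 479.]
(13.5, -30, 50) [388. 565.]
(13.5, -30, 60) [389. 546.]
(-60, -24, 73) [150. 386.]
(-60, 24, 73) [236. 250.]
```

Observed tips (≈385,522 and 487,355) match the projection expected at bearing height. Closing gently.

```bash
python3 -m pendant '[[0,0,0.001,0,0,0,0.53],[0,0,0.001,0,0,0,0.51],[0,0,0.001,0,0,0,0.49],[0,0,0.001,0,0,0,0.47],[0,0,0.001,0,0,0,0.45],[0,0,0.001,0,0,0,0.43],[0,0,0.001,0,0,0,0.41],[0,0,0.001,0,0,0,0.38]]' 40
python3 -m pendant '[[0,0,0,0,0,0,0.33],[0,0,0,0,0,0,0.33],[0,0,0,0,0,0,0.33],[0,0,0,0,0,0,0.33]]' 45
python3 - <<'E'
from h import *
a=snapshot("scene")
cv2.imwrite("pics/g3.png",cv2.resize(a[280:360,300:390],None,fx=8,fy=8,interpolation=2))
go([528.3,-185.8,40],.1-np.pi)
E
```

```text
t: 7.63
ee_pos: [527.4, -185.4, 40.2]
eef_rot: [-3.141, 0.0, -3.039]
wrist_force: [-0.0, -1.2, -1.7]
gripper_width: 40.4
t: 7.97
ee_pos: [527.4, -185.4, 40.2]
eef_rot: [-3.141, 0.0, -3.039]
wrist_force: [0.2, 0.0, -1.8]
gripper_width: 40.4
t 8.0167 pos [ 527.3 -185.4   40.2] rot [-3.1414e+00  1.0000e-04 -3.0395e+00] w 40.1 F [-0.6 -0.9 -1.1]
shift [-0.0012 -0.0007  0.0003] turn [-0.      0.      0.0003] len 1.078678870335035
```

View pics/g3.png

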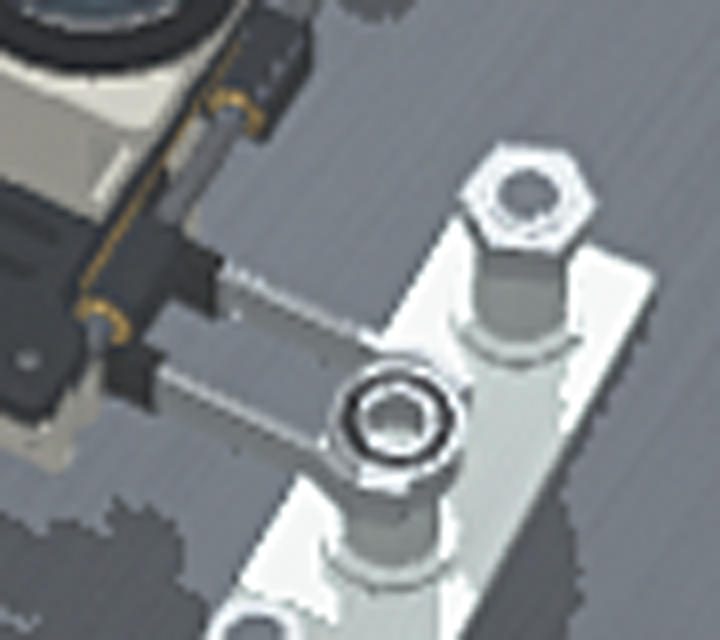

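Stopped at 40 mm, as specified for jaws on the bearing. The picture shows both jaws on the ring at (398,420). Lifting by 115 mm, gently.

```bash
python3 -m pendant '[[0,0,-0.005,0,0,0,0.33],[0,0,-0.012,0,0,0,0.33],[0,0,-0.02,0,0,0,0.33],[0,0,-0.03,0,0,0,0.33],[0,0,-0.04,0,0,0,0.33],[0,0,-0.05,0,0,0,0.33],[0,0,-0.06,0,0,0,0.33],[0,0,-0.07,0,0,0,0.33]]'
python3 -m pendant '[[0,0,-0.01,0,0,0,0.33],[0,0,-0.02,0,0,0,0.33],[0,0,-0.03,0,0,0,0.33],[0,0,-0.04,0,0,0,0.33],[0,0,-0.05,0,0,0,0.33],[0,0,-0.06,0,0,0,0.33],[0,0,-0.07,0,0,0,0.33],[0,0,-0.07,0,0,0,0.33]]'
python3 -m pendant '[[0,0,-0.01,0,0,0,0.33],[0,0,-0.014,0,0,0,0.33],[0,0,-0.014,0,0,0,0.33],[0,0,-0.014,0,0,0,0.33],[0,0,-0.014,0,0,0,0.33],[0,0,-0.014,0,0,0,0.33]]'
python3 - <<'E'
from h import *
a=snapshot("scene");cv2.imwrite("pics/k0.png",a);b=snapshot("top");cv2.imwrite("pics/k1.png",b)
cv2.imwrite("pics/k2.png",cv2.resize(a[220:370,270:420],None,fx=5,fy=5,interpolation=2)[:600] if 0 else cv2.resize(a[230:380,270:420],None,fx=4,fy=4,interpolation=2))
go([528.3,-185.8,150],.1-np.pi)
E
```

```text
t: 8.68
ee_pos: [527.4, -185.3, 93.7]
eef_rot: [-3.141, 0.0, -3.039]
wrist_force: [0.3, 0.1, -2.1]
gripper_width: 40.2
t: 9.35
ee_pos: [528.2, -185.8, 147.0]
eef_rot: [-3.14, 0.002, -3.039]
wrist_force: [0.2, -2.2, -1.6]
gripper_width: 40.2
t: 9.85
ee_pos: [527.0, -185.1, 155.2]
eef_rot: [3.141, -0.001, -3.039]
wrist_force: [0.2, 0.2, -2.3]
gripper_width: 40.0
t 9.95 pos [ 527.1 -185.1  155.3] rot [ 3.1412e+00 -6.0000e-04 -3.0394e+00] w 40.2 F [-0.2 -0.3 -0.8]
shift [-0.0015 -0.001   0.0071] turn [ 0.0001 -0.0001  0.0004] len 5.468411222430252
```

View pics/k2.png

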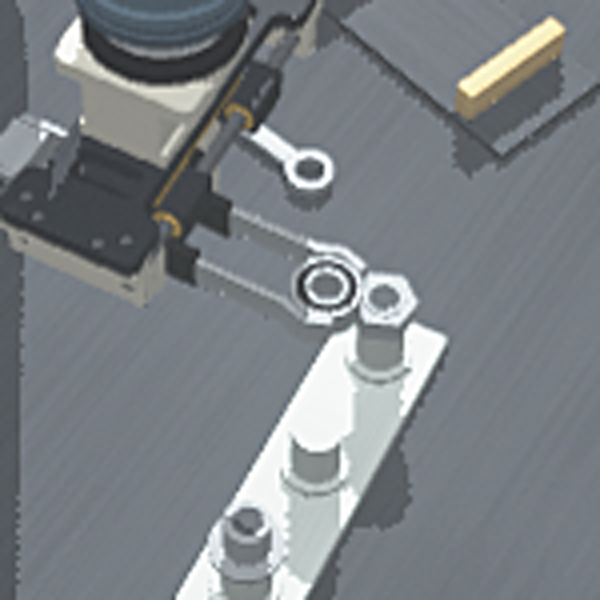

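View pics/k1.png

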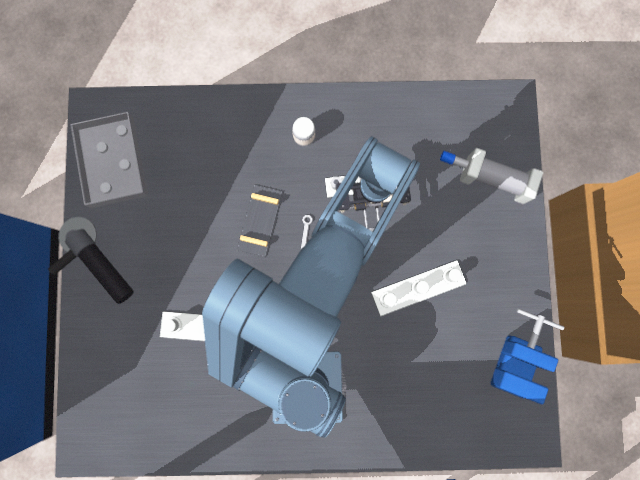

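The bearing (crop 327,287) is up in the jaws and the middle post is empty. Nut, bush, spanner and can look in place. I'll hold still and check steadiness and the positions.

```bash
python3 -m pendant '[[0,0,0,0,0,0,0.33],[0,0,0,0,0,0,0.33],[0,0,0,0,0,0,0.33],[0,0,0,0,0,0,0.33],[0,0,0,0,0,0,0.33],[0,0,0,0,0,0,0.33],[0,0,0,0,0,0,0.33],[0,0,0,0,0,0,0.33]]'
python3 - <<'E'
from h import *
a=snapshot("scene");k=cv2.imread("pics/k0.png");z=cv2.imread("pics/scene0.png")
d=cv2.absdiff(a,k).max(2);print("diff hold",(d[280:330,335:370]>40).sum())
print("expected bearing top px",proj("scene",[[614.1,-176.4,183]]),"seen",uc(327,287,4,270,230))
g=lambda i:cv2.cvtColor(i,6)
for n,(x,y,w,h) in dict(nut=(357,297,18,14),bush=(320,355,24,24),can=(433,290,40,48),spring=(340,265,16,14)).items():
    r=cv2.matchTemplate(g(a)[y-6:y+h+6,x-6:x+w+6],g(z)[y:y+h,x:x+w],cv2.TM_CCOEFF_NORMED);_,m,_,l=cv2.minMaxLoc(r);print(n,round(m,3),l[0]-6,l[1]-6)
print(get_obs()['gripper_width'],get_obs()['ee_pos'],get_obs()['t'])
E
```

```text
t: 10.62
ee_pos: [527.3, -185.2, 155.6]
eef_rot: [3.142, -0.0, -3.039]
wrist_force: [-0.8, -0.3, -2.6]
gripper_width: 40.1
diff hold 10
expected bearing top px [[350.72440832 301.37861362]] seen (351.375, 301.375)
nut 0.859 0 0
bush 0.863 0 0
can 1.0 0 0
spring 0.832 0 0
40.14176519795353 [ 527.2787329  -185.26029793  155.67677834] 10.6667
```

Bearing is where a 115 mm lift puts it, steady; nothing else has moved. Handing in.

```bash
python3 -c "
from station import *
print(finish_job())"
```

```text
the job is handed in; nothing more can be done
None
```

I took the tongs from their rest by the rubber sleeves and carried them part closed at about 51 mm. I closed the jaws around the bearing on the middle post and lifted it about 115 mm. I handed the job in with the bearing still held up.

**Last checks (at 10.7 s):**
- **Grip:** the fingers held at 40.1 mm over the sleeves, the width given for the jaws on the bearing.
- **Height:** the bearing appeared within 1 px of where a 115 mm lift should put it.
- **Steadiness:** the bearing area of the picture barely changed over a hold of about 0.7 s.
- **Other objects:** the nut, bush, can and the ring end of the spanner showed 0 px shift. The match scores for nut, bush and spanner were only 0.83–0.86, probably because of changed shadows.
- **Forces:** the wrist readings after each move stayed below about 3 N.

One estimate disagreed slightly. Before the grasp, the pictures put the jaw centre 1–2 mm off its nominal place, and I corrected for that. No check failed.

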